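# Feed a tray of wet figures through an arch lamp and latch it

## Robot

A 7-joint arm with a two-finger parallel gripper is mounted at the origin on the work surface. World frame = base frame: x ahead of the robot, y to its left, z up, the work surface at z = 0. Lengths are in m, angles in rad, forces in N, time in s.
With the tool pointing down it reaches from about 0.4 to 0.85 m from the base axis. Payload 6.9 kg.
Tool frame: the origin (TCP) lies midway between the tips of the shut fingers; the grasp point (between the pads) lies behind it (ctrl.pinch_z is the z of the grasp point in the tool frame, in m); z points along the fingers, y is the line along which they close (so a half turn about z gives the same grasp; the last joint's range is limited). The gripper opens to 85 mm and grips with 20 to 120 N. Pads are 22 mm wide; open, the fingers measure 114 mm over their backs; the gripper's body (76 mm by 85 mm) begins 54 mm behind the grasp point. The pads swing forward as they close: fully open they stand 13 mm farther back than shut.
Start: joints at [1.395, 0.507, -0.238, 1.5, 0.126, 1.149, -0.155], TCP at [0.173, -0.601, 0.231] pointing down, gripper open.
Joint ranges: [-3.08, 3.08], [-0.24, 2.05], [-1.43, 1.35], [0, 2.5], [-1.52, 4.66], [0.17, 1.96], [-2.89, 2.89]. Speed limits (rad/s): [2.39, 2.39, 3.14, 3.14, 3.14, 3.14, 3.14].

## Interface

Orientations are given as a unit quaternion [w, x, y, z].
In Python, from station import ctrl, get_state, vision, ticket, models gives the robot as it stands. Calls block until the motion is done:
- ctrl.movep(position, orientation): joint-space move of the TCP to a pose.
- ctrl.movel(position, frame=None, max_speed=0.15): straight line of the TCP; frame=None keeps the orientation; max_speed is the mean speed in m/s.
- ctrl.set_joints(angles): joint-space move.
- ctrl.ungrasp() and ctrl.close_gripper(force=None): open the fingers fully, or close them until they stop; force is the grip in N (None keeps the last).
- ctrl.pause(seconds).
- ctrl.ik(position, orientation): joint angles nearest the present ones, or None.
- get_state(): the state.
- vision.grab_frame(name): name is "scene" or "top" or "wrist"; returns (picture, depth): 420x560x3 uint8, blue, green, red; 420x560 float32, m along the optical axis (not along the pixel's ray), 0 where there is no reading.
- vision.camera_info(name): a dict with "mtx" (3x3 intrinsics, pixels), "R" (3x3) and "t" (3): a world point X has camera coordinates R X + t; the wrist camera has in their place "hand_eye" (4x4, takes a point from camera to tool coordinates, whose origin is the TCP and whose axes are the flange's). Camera axes: x right, y down, z forward; pixel columns grow to the right and rows downward; lengths in m; the calibration is good to about 2 mm. A picture is of the moment at which its call begins: read the wrist's pose just before it. camera_info takes no time and is no camera call.
A pose or a line that the arm cannot do raises ctrl.Unreachable and nothing moves.
- ticket.close_job(): hands the job in; it is judged then, once.
Trained networks look in the newest picture that a camera, given by its name, has taken for a name from the list of things; names that differ only in an ending like _2 or _b are one class to them, and where a whole thing is asked for, a point or a joint stands for the part that bears it (a point fixed in the world has none). Each returns a list of dicts, best first, with "p" (0 to 1); they miss things now and then, are a little off and sometimes report something else, mostly with a low value. They report only what shows in the picture. A call takes as long as a camera call. They do not tell look-alikes from the thing itself.
- models.recognise(camera, target): "point" ([column, row] in pixels, amid what is visible of it).
- models.masks_of(camera, target): "mask" (420x560 bool, what is visible of it) and "point" ([column, row] in pixels, amid what is visible of it).
The state is a dict: "time": time; "qpos": joint angles; "qd": joint speeds; "tau": joint torques, N m; "tcp_pos": TCP position; "eef_rot": TCP orientation; "contact_force": force on the tool from outside, world axes, zero at the start; "wrist_torque": the same for the moment, N m; "width": finger opening in m; "gripper_force": force on a finger pad.
Only numpy, scipy, OpenCV 4.12 (cv2) and the standard library are available. Lean on these libraries where they do the work, as an engineer would, in place of code of your own. Each camera call takes 0.05 s, during which the arm holds its last target. There are 200 camera calls.

## Task

Feed the plywood tray with the two freshly varnished figures through the arch of the curing lamp: slide it along the bench into the flared mouth of the feed channel and under the lamp, let go, take it again on the other side and draw it on until it lies fully home against the stop. Then turn the latch knob fully, so that its tongue lies across the channel behind the tray's rear handle, and let go. Keep the tray level throughout, never touch the wet figures or let them strike the lamp, and leave the other things on the bench where they are.

Things in the scene. Friction and masses are not known exactly. Their poses are not given: they have to be found in the camera images.
- tray: Loose plywood tray, 62 mm wide (x), 170 mm long (y), plate 10 mm thick, 0.15 to 0.3 kg. Two wooden handle bars stand on it at y = -72 and +72 mm, each 12 mm thick (y), 36 mm wide (x), tops 44 mm above the underside. Ends alike: either may lead. Origin: centre of underside. Starts flat on the robot's side of the lamp, left or right, its y within 0.4 rad of the world's y.
- figures: Two wet grey figures fixed to the tray (same origin and axes): each 20 mm across, standing on the plate at x, y = (-12,-12) and (12,12) mm, tops 44 mm above the tray's underside. Clear space between bar and figures 44 mm: a gripper closing along the tray should be only about half open there. Not to be touched.
- lamp: Grey curing lamp, an arch over an aluminium feed channel, fixed. Origin: on the bench under the arch's middle; x across the channel, y along it in the feed direction (within 0.15 rad of the world's y). Arch: y -32 to +32 mm, 98 mm wide over all, opening 54 mm high and 80 mm wide, top 70 mm above the bench. The channel has no floor: the tray slides on the bench.
- mouth (a point): On the bench, middle of the channel's flared mouth, at y = -109 mm of the lamp (same axes). The rails are 12 mm high and 8 mm thick; inside they stand about 104 mm apart here, narrow evenly to 68 mm at the lamp's y = -36, and run on straight, 68 mm apart, to y = +240. The bench before the mouth is free to set the tray down.
- stop (a point): On the bench, middle of the face of the 12 mm high stop that closes the channel's end, at y = +234 mm of the lamp (same axes). A tray that is home has its nose against it, its middle at about y = +149 mm.
- latch (a joint): Latch angle, rad, -0.1 to 1.571 (end stop). Upright pivot at x 68, y 61 mm of the lamp. 0: the steel tongue points to the lamp's -y beside the channel (open). Grows clockwise from above; 1.571: tongue points to the lamp's -x, across the channel, 4 mm behind the rear bar of a tray that is home. Tongue 62 mm long, 12 wide, 16 to 28 mm up: it clears rails and plate. Stays put; 0.05 N m turns it.
- latch_grip (a point): Middle of the latch's black grip bar, on the pivot axis 85 mm above the bench; the bar is 46 mm long (parallel to the tongue), 14 mm thick and 26 mm tall (72 to 98 mm above the bench). The point turns with the latch: its y axis lies along the bar, the tongue points to its -y.
- palette: Round white paint palette, 136 mm across, 11 mm thick, loose on the robot's side of the lamp, on the side that the tray does not take. Origin: centre of its underside. Leave alone.
- pot_a: Paint pot, 34 mm across, 62 mm tall, beside the arch on the robot's side. Origin: centre of its underside. Leave alone.
- pot_b: Paint pot like it, beside the flared mouth of the channel, on the side away from the robot. Same origin. Leave alone.
- pot_c: Paint pot like it, beside the stop end of the channel, on the side away from the robot. Same origin. Leave alone.
- varnish: Amber varnish bottle, 52 mm across, 120 mm tall, at the far right. Leave alone.
- water: Water glass, 68 mm across, 80 mm tall, close in front of the robot. Leave alone.
- brush_cup: Steel cup of brushes, 72 mm across, about 220 mm tall with the brushes, at the far left. Leave alone.
Things that resemble listed ones, but are neither listed nor needed, are in the scene too. There is more than one size of the tray; the job needs the larger.

How it is judged:
By the outcome, as a careful person would: the job done as asked, in the order asked, and still so for the second after the job is handed in, with the robot touching nothing.
It also fails if it takes over 66 s, if anything falls off the work surface, if the arm or the gripper's body presses on something with over 40 N, if the wrist force passes 120 N, or if a joint passes its speed limit or range.

## Working session

There is one attempt and no reset: what is moved stays moved. The work goes in short steps, each a Python script; the robot and the scene stay as the last script left them, time stands still between calls to the robot, and variables do not carry over. Pictures are saved under pics/ and viewed, at most 10 in all, crops included, and the job is handed in when it is done.

```bash
ls; mkdir -p pics; python3 - <<'E'
from station import ctrl, get_state, vision, ticket, models
import cv2, numpy as np
s=get_state(); print(s['time'],s['tcp_pos'],s['eef_rot'],s['width'],ctrl.pinch_z)
for c in('scene','top'):
    p,d=vision.grab_frame(c); cv2.imwrite(f'pics/{c}0.png',p); np.save(f'pics/{c}0d.npy',d)
    i=vision.camera_info(c); print(c,i['mtx'],i['R'],i['t'])
print(vision.camera_info('wrist'))
E
```

```text
pics
0.0 [ 0.17294525 -0.60003175  0.23043357] [-9.05871076e-04  9.90161406e-01  1.39926921e-01 -1.65086177e-04] 0.08540487143328646 -0.0187
scene [[518.50963802   0.         286.31035555]
 [  0.         518.50963802 201.16425008]
 [  0.           0.           1.        ]] [[-0.6164469   0.78739168  0.00274874]
 [ 0.6335215   0.49804937 -0.5921126 ]
 [-0.46759354 -0.36326459 -0.80585055]] [ 0.31703745 -0.31135336  1.61935024]
top [[455.02110995   0.         289.66384802]
 [  0.         455.02110995 201.46781271]
 [  0.           0.           1.        ]] [[ 0.02602758 -0.99965657  0.00305102]
 [-0.99755067 -0.02617073 -0.06486725]
 [ 0.06492482 -0.00135521 -0.99788924]] [0.00450396 0.51021265 1.42356214]
{'mtx': array([[329.57104837,   0.        , 283.78369087],
       [  0.        , 329.57104837, 207.00100612],
       [  0.        ,   0.        ,   1.        ]]), 'hand_eye': array([[ 4.48989058e-04, -9.56597784e-01, -2.91411184e-01,
         7.41405370e-02],
       [ 9.99999770e-01,  2.81219149e-04,  6.17599290e-04,
        -1.50391524e-04],
       [-5.08843707e-04, -2.91411395e-01,  9.56597690e-01,
        -1.42584224e-01],
       [ 0.00000000e+00,  0.00000000e+00,  0.00000000e+00,
         1.00000000e+00]])}
```

View pics/top0.png

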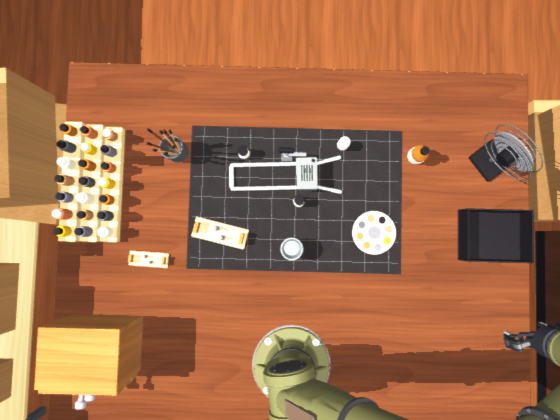

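View pics/scene0.png

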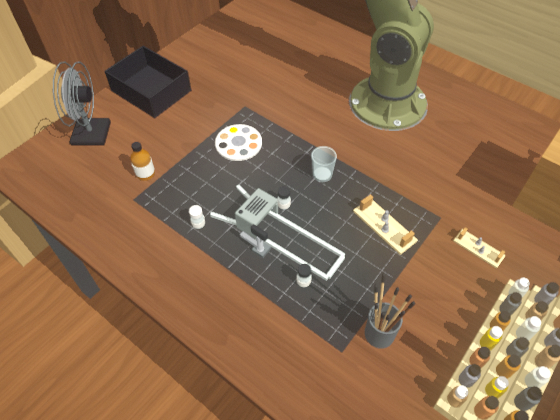

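```bash
python3 - <<'E'
from h import *
p=cv2.imread('pics/top0.png'); cv2.imwrite('pics/crop0.png',cv2.resize(p[195:280,110:270],None,fx=4,fy=4,interpolation=cv2.INTER_CUBIC))
for y in(0,np.pi):
    for P in ([.55,.0,.32],[.606,-.32,.1],[.606,.2,.1],[.606,-.2,.1],[.41,.24,.1],[.67,.02,.12]):
        q=ctrl.ik(P,down(y)); print(y,P,None if q is None else np.round(q,2))
ctrl.movep([.55,.0,.32],down(0) if ctrl.ik([.55,.0,.32],down(0)) is not None else down(np.pi))
print(get_state()['time'])
p,W,cm=cloud('wrist'); cv2.imwrite('pics/w1.png',p); np.savez('pics/w1.npz',W=W,K=cm[0],R=cm[1],t=cm[2])
E
```

```text
0 [0.55, 0.0, 0.32] [ 0.57  0.44 -0.95  1.54  0.36  1.35 -0.42]
0 [0.606, -0.32, 0.1] [ 0.74  0.75 -0.53  1.49  0.42  1.02  0.1 ]
0 [0.606, 0.2, 0.1] [ 0.12  0.78 -0.87  1.62  0.66  1.06 -0.94]
0 [0.606, -0.2, 0.1] [ 0.64  0.71 -0.63  1.63  0.48  0.97 -0.15]
0 [0.41, 0.24, 0.1] [ 0.02  0.57 -0.9   2.06  0.63  0.81 -1.26]
0 [0.67, 0.02, 0.12] [ 0.34  0.76 -0.75  1.51  0.55  1.09 -0.53]
3.141592653589793 [0.55, 0.0, 0.32] [-0.72  0.53  1.15  1.55 -0.49  1.38 -2.66]
3.141592653589793 [0.606, -0.32, 0.1] [ 0.34  0.72  0.19  1.49 -0.16  0.95 -2.56]
3.141592653589793 [0.606, 0.2, 0.1] [ 0.26  0.93 -1.23  1.62  0.92  1.26  1.99]
3.141592653589793 [0.606, -0.2, 0.1] [ 0.19  0.65  0.16  1.63 -0.13  0.87 -2.75]
3.141592653589793 [0.41, 0.24, 0.1] [ 0.17  0.72 -1.23  2.05  0.83  0.99  1.65]
3.141592653589793 [0.67, 0.02, 0.12] [-0.6   0.95  1.15  1.52 -0.89  1.26 -2.46]
3.5333
```

View pics/crop0.png

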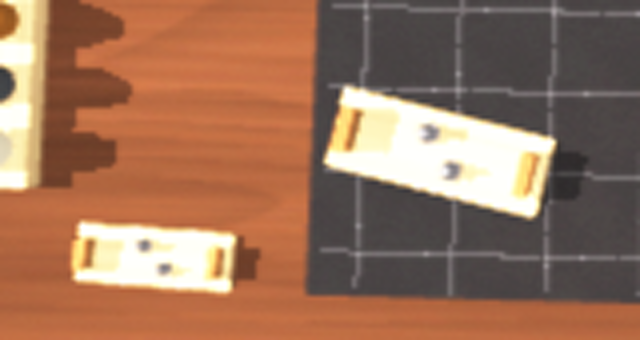

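View pics/w1.png

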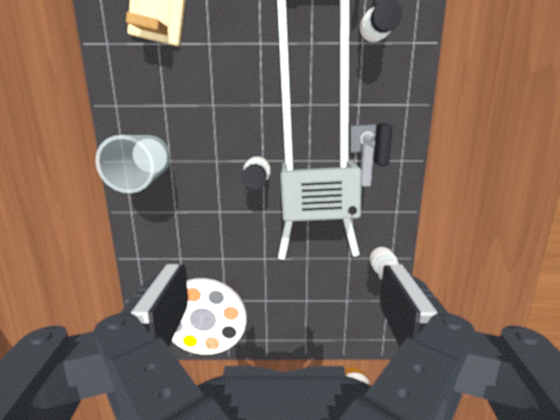

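```bash
python3 - <<'E'
from h import *
f=np.load('pics/w1.npz'); W=f['W']; p=cv2.imread('pics/w1.png')
reg=np.zeros((420,560),bool); reg[160:230,270:368]=1
m=reg&(abs(W[...,2]-.07)<.006)
print('arch',m.sum(),np.median(W[m],0),cv2.minAreaRect(W[m][:,:2].astype(np.float32)))
# rails : bright pixels above lamp
g=p.min(2)>170
def fit(sl):
    r=np.zeros_like(reg); r[sl]=1; w=W[r&g&(W[...,2]>.006)&(W[...,2]<.02)]; 
    k=np.polyfit(w[:,1],w[:,0],1); return k,len(w),w[:,1].min(),w[:,1].max(),np.median(w[:,2]),np.std(w[:,0]-np.polyval(k,w[:,1]))
for n,s in dict(near=np.s_[0:155,270:300],far=np.s_[0:155,335:353],fn=np.s_[225:262,272:296],ff=np.s_[225:262,342:362]).items(): print(n,fit(s))
m=np.zeros_like(reg); m[115:170,374:396]=1; m&=W[...,2]>.09
print('grip',np.median(W[m],0),cv2.minAreaRect(W[m][:,:2].astype(np.float32)))
cv2.imwrite('pics/w1b.png',p)
E
```

```text
arch 3929 [ 0.59512647 -0.03018696  0.07024422] ((0.5956882834434509, -0.03278927877545357), (0.09814251959323883, 0.06452462822198868), 2.7207252979278564)
near (array([-0.04787208,  0.55592062]), 974, np.float64(0.010541214546392938), np.float64(0.19506817057723536), np.float64(0.012079770815367735), np.float64(0.002314676297626642))
far (array([-0.04742728,  0.63162687]), 1062, np.float64(0.010649805683909983), np.float64(0.1949837614042058), np.float64(0.012143859583343991), np.float64(0.0025006205436461613))
fn (array([0.18947952, 0.57245903]), 196, np.float64(-0.14606632136934466), np.float64(-0.09171161282078609), np.float64(0.012219040990415403), np.float64(0.0024567225083416406))
ff (array([-0.28461207,  0.61642968]), 180, np.float64(-0.1406978629841686), np.float64(-0.09152919256242088), np.float64(0.012111733715723522), np.float64(0.002479300011411847))
grip [0.65894621 0.0324922  0.09739057] ((0.6604909896850586, 0.03159186244010925), (0.045949313789606094, 0.014616013504564762), 89.76847839355469)
```

```bash
cat >> h.py <<'E'
L0=np.array([.5955,-.0328]); TH=.0476
Rl=np.array([[np.cos(TH),-np.sin(TH)],[np.sin(TH),np.cos(TH)]])
def lw(x,y,z): return [*(L0+Rl@np.array([x,y])),z]
def wl(w): return Rl.T@(np.asarray(w)[:2]-L0)
def tray(c,near,rad=.12):
    """bar tops -> tray centre & yaw (z 0.044)"""
    p,W,cm=cloud(c)
    m=(abs(W[...,2]-.044)<.004)&(np.hypot(W[...,0]-near[0],W[...,1]-near[1])<rad)
    n,lab,st,ce=cv2.connectedComponentsWithStats(m.astype(np.uint8))
    out=[]
    for k in range(1,n):
        if st[k,4]<25: continue
        r=cv2.minAreaRect(W[lab==k][:,:2].astype(np.float32)); out.append((st[k,4],np.round(r[0],4),np.round(r[1],3),round(r[2],1)))
    return p,W,cm,out
E
python3 - <<'E'
from h import *
ctrl.movep([.406,.235,.22],down(-.218))
p,W,cm,o=tray('wrist',(.406,.239)); cv2.imwrite('pics/w2.png',p)
for a in o: print(a)
m=(abs(W[...,2]-.01)<.004)&(np.hypot(W[...,0]-.406,W[...,1]-.239)<.11)
print('plate',cv2.minAreaRect(W[m][:,:2].astype(np.float32)),get_state()['time'],get_state()['qpos'])
for P in ([.406,.239,-.003],[.406,.239,.14],): print(ctrl.ik(P,down(-.218)))
for P in (lw(0,-.197,.14),lw(0,-.197,0),lw(0,-.15,0)): print(ctrl.ik(P,down(TH)))
E
```

```text
(np.int32(523), array([0.421 , 0.3064]), array([0.012, 0.034]), 77.5)
(np.int32(62), array([0.42  , 0.2455]), array([0.008, 0.008]), 77.7)
(np.int32(60), array([0.3908, 0.2277]), array([0.008, 0.008]), 34.2)
(np.int32(406), array([0.3897, 0.1666]), array([0.013, 0.035]), 77.1)
plate ((0.40525296330451965, 0.23678450286388397), (0.16898871958255768, 0.06207491084933281), 77.30982208251953) 4.7583 [ 0.111244    0.38557966 -0.95294088  1.90369738  0.36469186  1.03679221
 -1.21704657]
[-0.17981781  0.68577781 -0.61372257  2.15650375  0.79364527  0.53702229
 -1.614972  ]
[ 0.01943514  0.48615014 -0.87449777  2.01707281  0.49238836  0.86067837
 -1.34838724]
[ 0.80654757  0.74428924 -0.88345402  1.55641565  0.6147432   1.13822199
 -0.16424476]
[ 0.73293316  0.88001887 -0.73069649  1.6751593   0.73079163  0.87989047
 -0.25723854]
[ 0.66764185  0.85884458 -0.72149226  1.72564215  0.73084739  0.84678453
 -0.34223588]
```

View pics/w2.png

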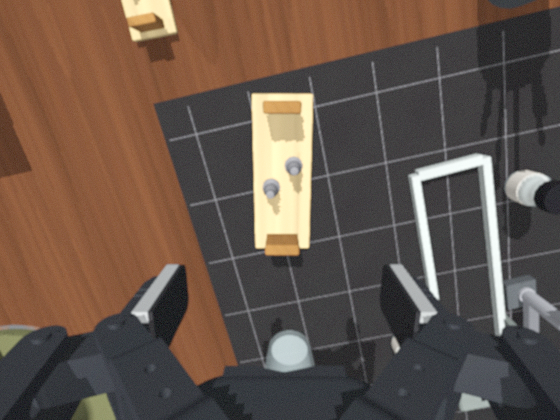

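```bash
python3 - <<'E'
from h import *
c=[.4053,.2366]; Y=-.2203
ctrl.movep([*c,.08],down(Y)); ctrl.movel([*c,-.003],max_speed=.1)
ctrl.close_gripper(50); s=get_state(); print('grip',s['width'],s['gripper_force'],s['contact_force'],s['tcp_pos'])
ctrl.movel([*c,.01],max_speed=.05); ctrl.pause(.2)
s=get_state(); print('lift',s['width'],s['gripper_force'],s['contact_force'],s['wrist_torque'],s['tcp_pos'],s['time'])
p,W,cm,o=tray('scene',(.405,.237))
m=(np.hypot(W[...,0]-.405,W[...,1]-.237)<.1); 
cv2.imwrite('pics/s3.png',cv2.resize(p[150:290,300:490],None,fx=4,fy=4))
E
```

```text
grip 0.06058088781975227 52.477514147758484 [-0.51510547 -1.35946004  7.76606237] [ 0.40572424  0.23671865 -0.00210404]
lift 0.0600939254912503 54.6826833486557 [-0.64304825  0.36411555 -2.23503848] [-0.04908582  0.06205449  0.03122765] [0.40518788 0.23646633 0.00981269] 7.3417
```

View pics/s3.png

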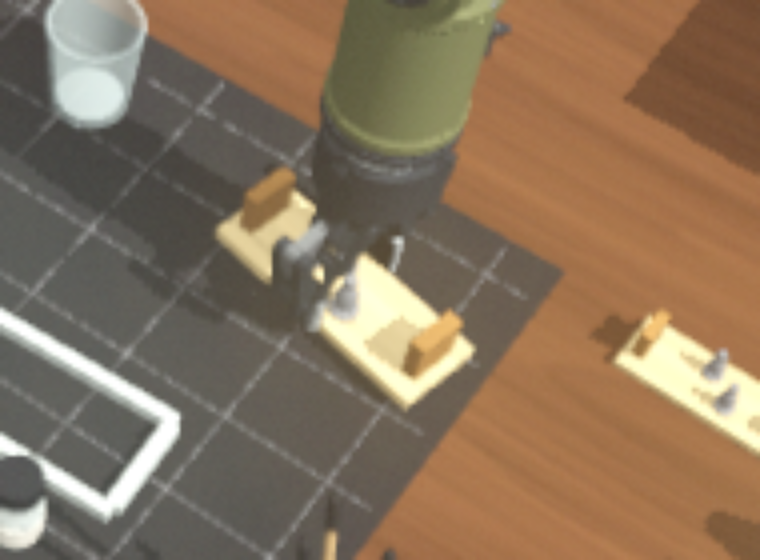

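```bash
python3 - <<'E'
from h import *
s=get_state(); P=s['tcp_pos']
ctrl.movel([P[0],P[1],.14],max_speed=.12)
ctrl.movel(lw(0,-.200,.14),down(TH),max_speed=.15)
s=get_state(); print(s['width'],s['contact_force'],s['tcp_pos'],wl(s['tcp_pos']),s['time'])
ctrl.movel(lw(0,-.200,.012),max_speed=.1)
for z in (.006,.002,0,-.002,-.003):
    ctrl.movel(lw(0,-.2,z),max_speed=.03); s=get_state(); print(z,s['tcp_pos'][2],s['contact_force'][2])
    if s['contact_force'][2]>1: break
ctrl.pause(.1)
p,W,cm,o=tray('top',lw(0,-.2,0)[:2],.13)
for a in o: print(a,wl(a[1]))
cv2.imwrite('pics/t4.png',cv2.resize(p[120:230,280:430],None,fx=5,fy=5)); print(get_state()['time'])
E
```

```text
0.06023360664638254 [ 0.03722513 -0.75020799 -2.66881576] [ 0.60499556 -0.23218107  0.1400742 ] [-2.14999624e-06 -1.99607056e-01] 12.175
0.006 0.005800032462081821 -2.31329894000018
0.002 0.0017037956940751595 -3.1783596694804057
0 -0.00013737170045090633 -2.8953310137815014
-0.002 -0.0018793913361350827 -2.4777657192844895
-0.003 -0.0019610012471350316 6.455188050597711
(np.int32(33), array([ 0.6015, -0.1588]), array([0.032, 0.012]), 1.5) [-2.13139955e-06 -1.26142776e-01]
15.1417
```

View pics/t4.png

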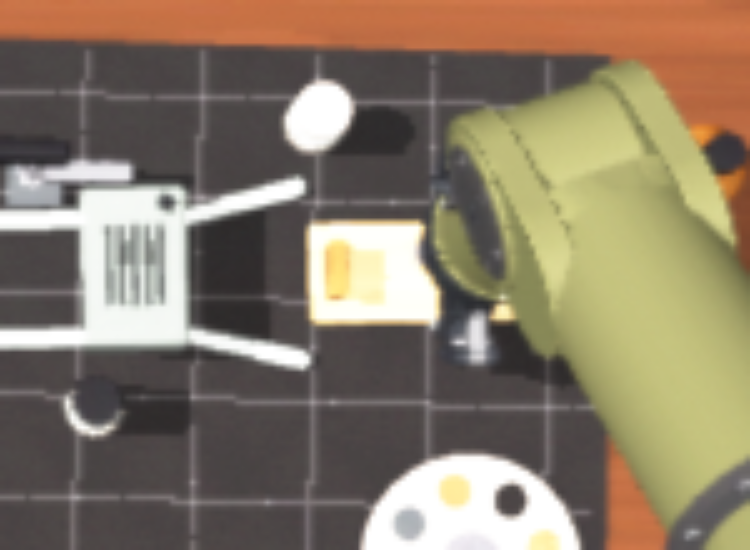

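```bash
python3 - <<'E'
from h import *
def st(n): s=get_state(); print(n,np.round(s['tcp_pos'],4),np.round(wl(s['tcp_pos']),4),'w',round(s['width'],4),'F',np.round(s['contact_force'],1),'M',np.round(s['wrist_torque'],2),round(s['time'],1))
ctrl.movel(lw(0,-.150,-.0015),max_speed=.06); st('slid')
ctrl.ungrasp(); ctrl.movel(lw(0,-.150,.08),max_speed=.2)
ctrl.movel(lw(0,-.227,.09),max_speed=.2)
p,W,cm,o=tray('wrist',lw(0,-.15,0)[:2],.13)
for a in o: print(a,wl(a[1]))
ctrl.movel(lw(0,-.227,.015),max_speed=.1); ctrl.close_gripper(40); st('rear grip')
E
```

```text
slid [ 0.6024 -0.183  -0.0018] [-0.0002 -0.1503] w 0.0604 F [-0.1 -0.  -3.2] M [ 0.01 -0.    0.04] 16.1
(np.int32(130), array([ 0.6848, -0.1515]), array([0.006, 0.019]), 18.7) [ 0.08355087 -0.12281463]
(np.int32(230), array([ 0.6134, -0.1711]), array([0.008, 0.009]), 2.5) [ 0.01129913 -0.13899507]
(np.int32(202), array([ 0.591 , -0.1958]), array([0.009, 0.009]), 49.8) [-0.01225077 -0.16260126]
(np.int32(1176), array([ 0.6052, -0.2549]), array([0.035, 0.012]), 2.7) [-0.00087896 -0.22230998]
rear grip [ 0.6065 -0.2597  0.0155] [ 2.000e-04 -2.272e-01] w 0.0351 F [-1.3 -1.   4.5] M [-0.08  0.2   0.02] 19.1
```

```bash
python3 - <<'E'
from h import *
def st(n): s=get_state(); print(n,np.round(s['tcp_pos'],4),np.round(wl(s['tcp_pos']),4),'w',round(s['width'],4),'F',np.round(s['contact_force'],1),'M',np.round(s['wrist_torque'],2),round(s['time'],1)); return np.linalg.norm(s['contact_force'])
for y in (-.19,-.15,-.11,-.08,-.055):
    ctrl.movel(lw(0,y,.015),max_speed=.07)
    if st(y)>20: break
p,W,cm,o=tray('top',lw(0,.02,0)[:2],.13)
for a in o: print(a,wl(a[1]))
p2,*_=cloud('scene'); cv2.imwrite('pics/s5.png',cv2.resize(p2[130:290,150:360],None,fx=3.5,fy=3.5))
E
```

```text
-0.19 [ 0.6049 -0.2212  0.0155] [ 0.0004 -0.1887] w 0.0355 F [-0.5  0.8  8.7] M [0.23 0.24 0.04] 19.7
-0.15 [ 0.6031 -0.1821  0.0155] [ 0.0004 -0.1495] w 0.0353 F [-0.7 -1.2  7.3] M [-0.16  0.18  0.01] 20.5
-0.11 [ 0.6011 -0.1422  0.0155] [ 0.0004 -0.1095] w 0.0352 F [-0.5 -1.3  9. ] M [-0.13  0.12  0.01] 21.2
-0.08 [ 0.5997 -0.1117  0.0155] [ 0.0004 -0.079 ] w 0.0351 F [-0.3  0.   7.7] M [ 0.07  0.19 -0.02] 21.8
-0.055 [ 0.5984 -0.0866  0.0155] [ 0.0004 -0.0539] w 0.035 F [-1.1  0.2  7.3] M [ 0.16  0.19 -0.04] 22.3
(np.int32(37), array([0.591 , 0.0642]), array([0.035, 0.01 ]), 1.6) [0.00012055 0.09710425]
```

View pics/s5.png

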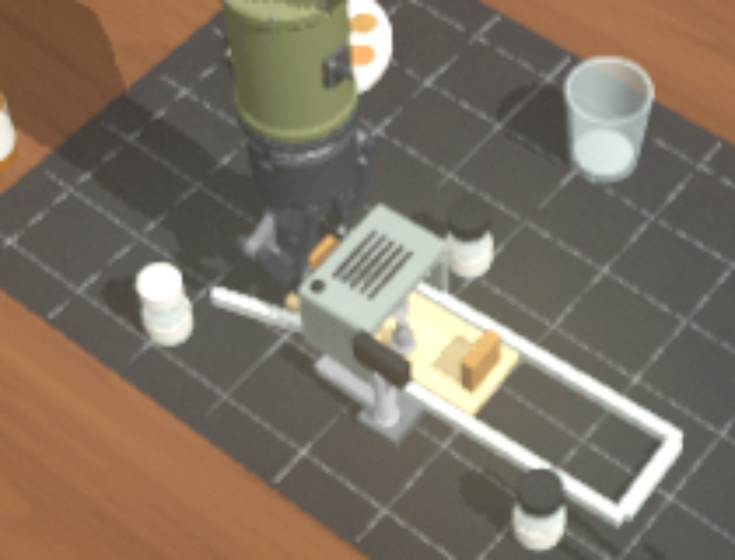

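```bash
python3 - <<'E'
from h import *
def st(n): s=get_state(); print(n,np.round(s['tcp_pos'],4),np.round(wl(s['tcp_pos']),4),'w',round(s['width'],4),'F',np.round(s['contact_force'],1),'M',np.round(s['wrist_torque'],2),round(s['time'],1)); return np.linalg.norm(s['contact_force'])
ctrl.ungrasp(); ctrl.movel(lw(0,-.057,.125),max_speed=.15)
ctrl.movel(lw(0,.1,.125),max_speed=.2)
p,W,cm,o=tray('wrist',lw(0,.06,0)[:2],.13)
y=None
for a in o:
    l=wl(a[1]); print(a,l)
    if a[0]>500 and abs(l[1]-.095)<.01: y=l[1]
print(y); y=y or .095
ctrl.movel(lw(0,y+.005,.125),max_speed=.1)
ctrl.movel(lw(0,y+.005,.015),max_speed=.1); st('down'); ctrl.close_gripper(40); st('front grip')
for t in (y+.045,y+.085,.21):
    ctrl.movel(lw(0,t,.015),max_speed=.07)
    if st(t)>25: break
E
```

```text
(np.int32(859), array([0.5906, 0.0618]), array([0.035, 0.012]), 2.3) [-0.00039319  0.094726  ]
(np.int32(105), array([0.6578, 0.0355]), array([0.015, 0.007]), 36.8) [0.06547929 0.06525828]
(np.int32(107), array([0.6053, 0.0025]), array([0.008, 0.009]), 2.5) [0.01146855 0.03479371]
(np.int32(55), array([ 0.5242, -0.0042]), array([0.004, 0.014]), 29.7) [-0.06985839  0.0319602 ]
(np.int32(67), array([ 0.6354, -0.0024]), array([0.013, 0.006]), 58.2) [0.0413013  0.02846704]
(np.int32(66), array([ 0.5534, -0.0063]), array([0.006, 0.013]), 35.9) [-0.04079139  0.02847319]
0.0947260017180152
down [0.5912 0.067  0.0157] [0.0005 0.0999] w 0.0857 F [ 0.4  0.3 -0.2] M [-0.02 -0.    0.04] 26.3
front grip [0.5909 0.0668 0.0154] [0.0001 0.0997] w 0.0352 F [-0.7 -0.3  5. ] M [-0.09  0.26 -0.05] 26.8
0.1397260017180152 [0.5891 0.1076 0.0154] [0.0003 0.1406] w 0.0355 F [-0.3 -1.   5.3] M [-0.07  0.13  0.  ] 27.5
0.1797260017180152 [0.5872 0.1473 0.0154] [0.0002 0.1803] w 0.0356 F [ 0.4 -1.7  6. ] M [-0.27  0.1   0.03] 28.3
0.21 [0.5856 0.178  0.0154] [2.000e-04 2.111e-01] w 0.0357 F [-0.1  1.4  6.6] M [-0.03  0.12  0.07] 28.8
```

```bash
python3 - <<'E'
from h import *
def st(n): s=get_state(); print(n,np.round(wl(s['tcp_pos']),4),'w',round(s['width'],4),'F',np.round(s['contact_force'],1),round(s['time'],1)); return s['contact_force'][1]
for t in np.arange(.219,.236,.0015):
    ctrl.movel(lw(0,t,.015),max_speed=.03)
    if st(round(t,4))<-9: break
ctrl.pause(.1); st('end')
p,W,cm,o=tray('top',lw(0,.15,0)[:2],.13)
for a in o: print(a,wl(a[1]))
E
```

```text
0.219 [0.0005 0.2179] w 0.0353 F [ 1.1 -5.2  8.2] 29.3
0.2205 [0.0005 0.2185] w 0.0354 F [ 0.1 -7.7 10.1] 29.5
0.222 [0.0005 0.2197] w 0.0351 F [-0.3 -7.8  9.5] 29.8
0.2235 [0.0005 0.2212] w 0.0354 F [ 0.5 -6.1  9.7] 30.0
0.225 [0.0006 0.2227] w 0.0351 F [ 0.9 -5.8  9.8] 30.3
0.2265 [0.0006 0.2242] w 0.0354 F [-0.2 -6.7  9.7] 30.5
0.228 [0.0006 0.2257] w 0.0353 F [ 0.  -6.9 10. ] 30.8
0.2295 [0.0006 0.2266] w 0.0354 F [-0.5 -8.6 10.8] 31.0
0.231 [0.0006 0.2267] w 0.0356 F [ -0.7 -11.3  12.7] 31.3
end [0.0006 0.2267] w 0.035 F [ -0.9 -11.5  13.2] 31.4
```

```bash
python3 - <<'E'
from h import *
ctrl.movel(lw(0,.2275,.015),max_speed=.03)
ctrl.ungrasp(); s=get_state(); print(s['contact_force'])
ctrl.movel(lw(0,.2275,.13),max_speed=.15)
ctrl.movel(lw(.04,.12,.2),max_speed=.2)
p,W,cm,o=tray('wrist',lw(0,.15,0)[:2],.13)
for a in o: print(a,wl(a[1]))
m=(W[...,2]>.088)&(W[...,2]<.105)&(np.hypot(W[...,0]-.6605,W[...,1]-.0313)<.05)
r=cv2.minAreaRect(W[m][:,:2].astype(np.float32)); print('grip',m.sum(),r,wl(r[0]))
cv2.imwrite('pics/w6.png',p)
g=lw(.068,.061,.066)
for a in (0.05,.5,1,1.571): print(a,ctrl.ik(g,down(TH-a)))
print(get_state()['time'])
E
```

```text
[ 0.93810271  0.04683267 -0.0715186 ]
(np.int32(634), array([0.5849, 0.1878]), array([0.036, 0.011]), 2.5) [-9.13985815e-05  2.20854503e-01]
(np.int32(79), array([0.6001, 0.1287]), array([0.008, 0.008]), 2.8) [0.01227929 0.1610982 ]
(np.int32(77), array([0.5776, 0.104 ]), array([0.008, 0.008]), 5.3) [-0.0113705   0.13749677]
(np.int32(450), array([0.592, 0.045]), array([0.035, 0.012]), 2.7) [0.00020585 0.07787842]
(np.int32(37), array([ 0.551 , -0.0051]), array([0.007, 0.006]), 2.0) [-0.04313157  0.02978603]
(np.int32(31), array([0.6376, 0.0012]), array([0.007, 0.002]), 0.3) [0.0436701  0.03195829]
grip 885 ((0.6605795621871948, 0.03255987912416458), (0.04534941539168358, 0.014138872735202312), 89.83184051513672) [0.0681158  0.06218923]
0.05 [ 0.35807448  0.83345064 -0.81977658  1.58765601  0.6839974   1.02815237
 -0.66698627]
0.5 [ 0.30804783  0.8013057  -0.71324449  1.58836157  0.60054917  0.98204867
 -1.04968281]
1 [ 0.24789244  0.77151995 -0.59352195  1.58922733  0.50458611  0.93837848
 -1.47051909]
1.571 [ 0.17055496  0.74388407 -0.44832031  1.59036257  0.3852702   0.89628904
 -1.94106378]
34.05
```

View pics/w6.png

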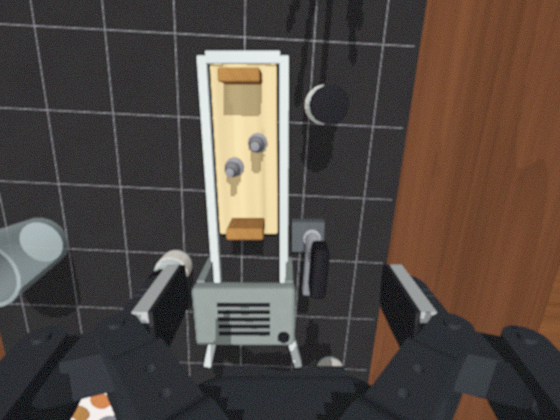

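```bash
python3 - <<'E'
from h import *
def st(n): s=get_state(); print(n,np.round(wl(s['tcp_pos']),4),'w',round(s['width'],4),'F',np.round(s['contact_force'],1),'M',np.round(s['wrist_torque'],2),round(s['time'],1)); return abs(s['wrist_torque'][2])
g=lw(.068,.0615,.066)
ctrl.movel([g[0],g[1],.15],down(0),max_speed=.15)
ctrl.movel(g,max_speed=.1); ctrl.close_gripper(30); st('grip')
g=lw(.068,.061,.066)
for a in (.2,.4,.6,.8,1.0,1.2,1.4,1.5,1.571,1.6,1.63):
    ctrl.movep(g,down(TH-a)); t=st(a)
    if t>1.0: break
ctrl.pause(.2); st('end')
E
```

```text
grip [0.0685 0.0615] w 0.0138 F [ 2.1 -1.3  1.2] M [-0.04 -0.44  0.03] 36.4
0.2 [0.0685 0.0614] w 0.0139 F [2.5 1.5 1.1] M [ 0.23 -0.58 -0.07] 36.6
0.4 [0.0685 0.0614] w 0.0139 F [2.5 2.5 0.9] M [ 0.36 -0.6  -0.01] 36.9
0.6 [0.0684 0.0614] w 0.0141 F [3.  1.7 2.2] M [ 0.41 -0.72 -0.07] 37.2
0.8 [0.0684 0.0614] w 0.014 F [3.2 2.  2.7] M [ 0.47 -0.76 -0.06] 37.5
1.0 [0.0683 0.0615] w 0.0138 F [3.3 2.8 3.3] M [ 0.66 -0.81 -0.08] 37.8
1.2 [0.0683 0.0615] w 0.0137 F [3.7 3.5 3.9] M [ 0.72 -0.77 -0.07] 38.1
1.4 [0.0683 0.0615] w 0.014 F [3.3 3.2 4.9] M [ 0.74 -0.78 -0.06] 38.4
1.5 [0.0683 0.0615] w 0.0137 F [4.  3.7 4.3] M [ 0.82 -0.81 -0.05] 38.6
1.571 [0.0683 0.0616] w 0.0137 F [4.4 3.3 4.5] M [ 0.84 -0.79 -0.02] 38.9
1.6 [0.0683 0.0616] w 0.0137 F [2.7 4.6 4.8] M [ 0.82 -0.89  0.14] 39.1
1.63 [0.0683 0.0616] w 0.0137 F [4.1 3.9 5.8] M [ 0.78 -0.86  0.72] 39.4
end [0.0683 0.0616] w 0.0134 F [3.5 2.8 5.3] M [ 0.77 -0.77  0.73] 39.5
```

```bash
python3 - <<'E'
from h import *
ctrl.ungrasp(); P=get_state()['tcp_pos']; ctrl.movel([P[0],P[1],.2],max_speed=.15)
ctrl.movel([P[0]-.02,P[1],.3],down(TH-.8),max_speed=.2)
p,W,cm,o=tray('wrist',lw(0,.15,0)[:2],.13)
for a in o: print(a,wl(a[1]))
m=(W[...,2]>.088)&(W[...,2]<.105)&(np.hypot(W[...,0]-.6605,W[...,1]-.0313)<.05)
r=cv2.minAreaRect(W[m][:,:2].astype(np.float32)); print('grip',m.sum(),r,wl(r[0]))
cv2.imwrite('pics/w7.png',p); s=get_state(); print(s['time'],s['contact_force'],s['width'])
E
```

```text
(np.int32(360), array([0.585 , 0.1882]), array([0.036, 0.012]), 3.3) [2.75209627e-05 2.21249292e-01]
(np.int32(44), array([0.5998, 0.1282]), array([0.008, 0.007]), 46.2) [0.01195584 0.16061304]
(np.int32(44), array([0.577 , 0.1033]), array([0.008, 0.008]), 46.9) [-0.01200313  0.13682611]
(np.int32(279), array([0.5916, 0.0446]), array([0.036, 0.012]), 1.9) [-0.00021273  0.0774979 ]
grip 570 ((0.6604025959968567, 0.03230620175600052), (0.04562960937619209, 0.01371822040528059), 2.780052661895752) [0.06792697 0.06194426]
42.3167 [0.32131139 0.16374207 0.12854679] 0.08571539775687452
```

View pics/w7.png

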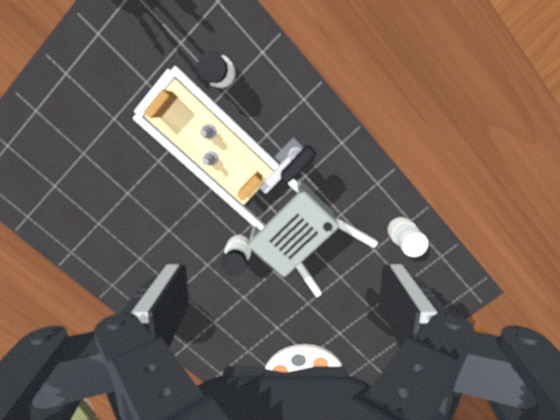

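The tray is home: its bars are at y 221 and 77.5 mm in lamp axes. The tongue, seen at about (275,178), lies across the channel behind the rear bar, and the pots have not moved.

```bash
python3 -c "
from station import ticket; print(ticket.close_job())"
```

```text
the job is handed in; nothing more can be done
None
```

The larger tray is home against the stop, the latch is fully turned behind its rear handle, and I handed the job in after about 42 s on the robot's clock; no verdict came back.

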